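# Carry a freshly painted glass panel on a paddle into the drying hood

### The job

Lay the amber glass panel across the blade of the steel paddle, then lift the paddle by its handle and carry the panel, lying loose and level on the blade, in through the open front of the clear dust hood; lower the blade between the two orange rails so that the panel is left lying level across both rails, square to them and centred on the resting point between them, then back the paddle out. Finally lay the paddle flat on its brown board and let go of it. Never tip the amber panel, since its paint is wet, and leave the other two panels, the vase, the globe and the pencil tub where they stand.

Things in the scene. Friction and masses are not known exactly. Their poses are not given: they have to be found in the camera images.
- amber_center (a point): centre, half-way up, of the loose amber glass panel with a brown drawn motif: 46 (x) x 100 (y) x 14 mm thick (z up), about 140 g, flat on the table in one of three places it shares with the green and black panels. Grip it by its long edges, across its 46 mm. It may lie either way round on the rails
- paddle_load (a point): middle of the top of the paddle's blade; lay the panel here, its length across the blade. Axes: x from the handle to the blade tip, z up. The paddle is one loose rigid piece, 300 g, flat on the board. Steel blade 110 long (x -55 to +55 mm), 44 wide, 4 mm thick; behind it a flat neck 24 wide and 4 mm thick, back to the handle
- paddle_grip (a point): centre of the cross-section of the paddle's dark wood handle, same axes as paddle_load, 125 mm behind it and 15 mm higher. Handle 24 mm wide (y), 30 mm high, underside level with the blade's top, 110 mm long (75 to 185 mm behind paddle_load); brass cap at its end. Grip from above across y, firmly: with the panel on it is nose-heavy, about 0.25 N m
- board: fixed brown hardboard on the table, 280 (x) x 130 (y) x 5 mm; origin at the centre of its underside, z up. The paddle starts on it, blade towards its +x end, paddle_load about 65 mm from its centre
- rest (a point): resting point: midway between two fixed orange rails, level with their tops, 62 mm above the table. x level, along the rails into the hood; y left across them; z up. Rails 130 mm long (x -50 to +80 mm), 14 mm wide, 50 mm tall on a 12 mm base, clear gap between them 64 mm (y -32 to +32). The panel must end centred here, its length across the rails
- hood: fixed clear plastic dust hood over the rails, on thin aluminium posts, 220 deep (x) x 240 wide (y) x 210 mm tall; origin at the centre of its underside, axes as rest, which lies at x -50 mm. Its open front is at x -110 mm, facing the robot, 220 mm wide between the posts; roof's underside 205 mm above the table; back and sides closed
- green_center (a point): centre of the green glass panel with black motif, loose, same size as the amber one; leave it
- black_center (a point): centre of the black glass panel with white motif, loose, same size as the amber one; leave it
- vase_center (a point): centre, half-way up, of a loose pale yellow vase, 195 mm tall, 80 mm across at its widest; leave it
- globe_center (a point): centre of a loose brown glass globe with a flat foot, 84 mm across and tall; leave it
- tub_center (a point): centre of a loose blue tub of pencils, 72 mm across and 100 mm tall, the pencils reach 165 mm; leave it
Mind the look-alikes: they are no part of the job. There is more than one size of the part that bears amber_center; the job needs the smaller.

How it is judged:
By the outcome, as a careful person would: the job done as asked, in the order asked, and still so for the second after the job is handed in, with the robot touching nothing.
It also fails if it takes over 72 s, if anything falls off the work surface, if the arm or the gripper's body presses on something with over 40 N, if the wrist force passes 120 N, or if a joint passes its speed limit or range.

### The arm

A 6-joint arm with a two-finger parallel gripper is mounted at the origin on the work surface. World frame = base frame: x ahead of the robot, y to its left, z up, the work surface at z = 0. Lengths are in m, angles in rad, forces in N, time in s.
With the tool pointing down it reaches from about 0.35 to 0.775 m from the base axis. Payload 7.3 kg.
Tool frame: the origin (TCP) lies at the very end of the fingers, on their centre line; the grasp point (between the pads) lies 19 mm behind it; z points along the fingers, y is the line along which they close (so a half turn about z gives the same grasp; the last joint's range is limited). The gripper opens to 92 mm and grips with 3 to 60 N. Pads are 19 mm wide; open, the fingers measure 130 mm over their backs; the gripper's body (75 mm by 190 mm) begins 47 mm behind the grasp point.
Start: joints at [1.128, 0.342, 1.524, -0, 1.275, -0.146], TCP at [0.154, 0.502, 0.227] pointing down, gripper open.
Joint ranges: [-2.53, 2.53], [-0.77, 2.02], [0.04, 2.7], [-1, 4.14], [0.28, 2.66], [-3.11, 3.11]. Speed limits (rad/s): [2.57, 2.57, 3.14, 3.14, 3.14, 3.14].

### API

Orientations are given as [roll, pitch, yaw] about the fixed x, y, z axes, in that order (R = Rz(yaw) Ry(pitch) Rx(roll)).
In Python, from rig import ctrl, solve_ik, monitor, vision, nets gives the robot as it stands. The module is installed in compiled form; this text tells all that it offers. Calls block until the motion is done:
- ctrl.goto(position, orientation): joint-space move of the TCP to a pose.
- ctrl.move_l(position, v=0.15, frame=None, until_force=None): straight line of the TCP; frame=None keeps the orientation; v is the mean speed in m/s. With until_force (N) it stops when the force on the tool has changed by that much, and returns True; else False.
- ctrl.set_joints(angles): joint-space move.
- ctrl.grip(opening): finger opening in m; the grip force is fixed at half the most; returns when the fingers have stopped.
- ctrl.sleep(seconds).
- solve_ik(position, orientation): joint angles nearest the present ones, or None.
- monitor.read_state(): the state.
- vision.camera(name): name is "scene" or "top"; returns a dict with "pixels" (384x512x3 uint8, blue, green, red), "z_map" (384x512 float32, m along the optical axis (not along the pixel's ray), 0 where there is no reading), "fovy" (degrees; the focal length in pixels is half the picture's height over the tangent of half this angle, whatever the lens; pixels are square), "cx", "cy" (the principal point, pixels), "rvec" (rotation vector, rad) and "tvec" (3), from world to camera coordinates, as OpenCV has them. Camera axes: x right, y down, z forward; pixel columns grow to the right and rows downward; lengths in m; the calibration is good to about 2 mm. A picture is of the moment at which its call begins.
A pose or a line that the arm cannot do raises ctrl.Unreachable and nothing moves.
- ctrl.finish_job(): hands the job in; it is judged then, once.
Trained networks look in the newest picture that a camera, given by its name, has taken for a name from the list of things; names that differ only in an ending like _2 or _b are one class to them, and where a whole thing is asked for, a point or a joint stands for the part that bears it (a point fixed in the world has none). Each returns a list of dicts, best first, with "confidence" (0 to 1); they miss things now and then, are a little off and sometimes report something else, mostly with a low value. They report only what shows in the picture. A call takes as long as a camera call. They do not tell look-alikes from the thing itself.
- nets.recognise(camera, target): "rect" ([left, top, right, bottom] in pixels, round what is visible of it).
- nets.regions_of(camera, target): "region" (384x512 bool, what is visible of it) and "rect" ([left, top, right, bottom] in pixels, round what is visible of it).
- nets.pinpoint(camera, target): "point" ([column, row] in pixels: a listed point, or the origin of a listed thing).
The state is a dict: "time_s": time; "qpos": joint angles; "joint_vel": joint speeds; "joint_torque": joint torques, N m; "ee_pos": TCP position; "ee_rot": TCP orientation; "contact_force": force on the tool from outside, world axes, zero at the start; "torque": the same for the moment, N m; "gripper_width": finger opening in m; "grasp_force": force on a finger pad.
Only numpy, scipy, OpenCV 4.12 (cv2) and the standard library are available. Lean on these libraries where they do the work, as an engineer would, in place of code of your own. Each camera call takes 0.05 s, during which the arm holds its last target. There are 200 camera calls.

## Working session

There is one attempt and no reset: what is moved stays moved. The work goes in short steps, each a Python script; the robot and the scene stay as the last script left them, time stands still between calls to the robot, and variables do not carry over. Pictures are saved under pics/ and viewed, at most 10 in all, crops included, and the job is handed in when it is done.

```bash
mkdir -p pics; cat > h.py <<'E'
import numpy as np, cv2
from rig import ctrl, solve_ik, monitor, vision, nets
def cam(n):
    c=vision.camera(n); f=192/np.tan(np.radians(c["fovy"])/2)
    c["f"]=f; c["R"]=cv2.Rodrigues(np.array(c["rvec"],float))[0]; c["t"]=np.array(c["tvec"],float).ravel(); return c
def ray(c,u,v):
    d=c["R"].T@np.array([(u-c["cx"])/c["f"],(v-c["cy"])/c["f"],1]); return -c["R"].T@c["t"], d
def at_z(c,u,v,z):
    o,d=ray(c,u,v); return o+d*(z-o[2])/d[2]
def cloud(c):
    v,u=np.mgrid[0:384,0:512]; z=c["z_map"]
    P=np.stack([(u-c["cx"])/c["f"]*z,(v-c["cy"])/c["f"]*z,z],-1)
    return (P-c["t"])@c["R"]
def proj(c,p):
    q=c["R"]@np.array(p)+c["t"]; return c["f"]*q[0]/q[2]+c["cx"],c["f"]*q[1]/q[2]+c["cy"]
E
python3 - <<'E'
from h import *
np.set_printoptions(precision=4,suppress=True)
s=monitor.read_state(); print(s["time_s"],s["ee_pos"],s["ee_rot"])
ims=[]
for n in ("top","scene"):
    c=cam(n); im=c["pixels"]; P=cloud(c)
    cv2.imwrite(f"pics/{n}0.png",cv2.resize(im,(800,600),interpolation=cv2.INTER_CUBIC))
    print(n,"campos",-c["R"].T@c["t"],c["f"])
    for t in ["amber_center","paddle_load","paddle_grip","board","rest","hood","green_center","black_center","vase_center","globe_center","tub_center"]:
        for r in nets.pinpoint(n,t)[:4]:
            u,v=r["point"]; i,j=int(round(v)),int(round(u))
            print(t,round(r["confidence"],2),np.round([u,v]),P[min(max(i,0),383),min(max(j,0),511)],at_z(c,u,v,.062 if t=="rest" else 0.007))
E
```

```text
0.0 [0.1534 0.5017 0.2261] [-3.1401 -0.0002  2.8448]
top campos [0.4385 0.0693 1.5578] 407.431727174363
amber_center 0.88 [118. 238.] [0.3386 0.5814 0.0183] [0.339  0.5849 0.007 ]
amber_center 0.68 [184. 223.] [0.3989 0.3358 0.009 ] [0.4004 0.3354 0.007 ]
paddle_load 0.73 [319. 182.] [ 0.563  -0.1742  0.0119] [ 0.5645 -0.1735  0.007 ]
paddle_load 0.62 [194. 158.] [0.6207 0.2738 0.2085] [0.6475 0.3055 0.007 ]
paddle_grip 0.76 [313. 215.] [ 0.4374 -0.1491  0.0348] [ 0.437 -0.152  0.007]
board 0.89 [313. 197.] [ 0.5057 -0.1524  0.0083] [ 0.5046 -0.1514  0.007 ]
rest 0.58 [192. 160.] [0.614  0.2805 0.2073] [0.6321 0.3029 0.062 ]
hood 0.22 [393. 164.] [ 0.6275 -0.4318  0.0806] [ 0.6384 -0.4557  0.007 ]
green_center 0.89 [248. 209.] [0.4559 0.0938 0.0187] [0.4576 0.0925 0.007 ]
black_center 0.75 [375. 205.] [ 0.4792 -0.3875  0.0087] [ 0.4792 -0.3868  0.007 ]
black_center 0.48 [313. 213.] [ 0.4449 -0.1488  0.0367] [ 0.445  -0.1538  0.007 ]
vase_center 0.66 [272. 143.] [0.677  0.014  0.1985] [0.709  0.0066 0.007 ]
globe_center 0.56 [394. 164.] [ 0.6269 -0.4336  0.086 ] [ 0.6381 -0.461   0.00
[... 291 characters left out ...]
oad 0.82 [195. 182.] [ 0.5636 -0.1705  0.0051] [ 0.5637 -0.1706  0.007 ]
paddle_grip 0.91 [224. 166.] [ 0.4624 -0.1394  0.0329] [ 0.4463 -0.1605  0.007 ]
board 0.91 [214. 179.] [ 0.5097 -0.1377  0.0056] [ 0.5104 -0.1351  0.007 ]
green_center 0.56 [280. 208.] [0.4489 0.1066 0.0121] [0.4439 0.1039 0.007 ]
black_center 0.52 [172. 137.] [ 0.4869 -0.399   0.0177] [ 0.4812 -0.4087  0.007 ]
vase_center 0.98 [199. 213.] [0.6951 0.0326 0.125 ] [ 0.6378 -0.0547  0.007 ]
globe_center 0.63 [128. 142.] [ 0.6421 -0.4241  0.0678] [ 0.6112 -0.5002  0.007 ]
tub_center 0.56 [398. 303.] [0.524  0.5526 0.1014] [0.4639 0.5408 0.007 ]
tub_center 0.48 [215. 177.] [ 0.4995 -0.1449  0.003 ] [ 0.5001 -0.1417  0.007 ]
```

View pics/top0.png

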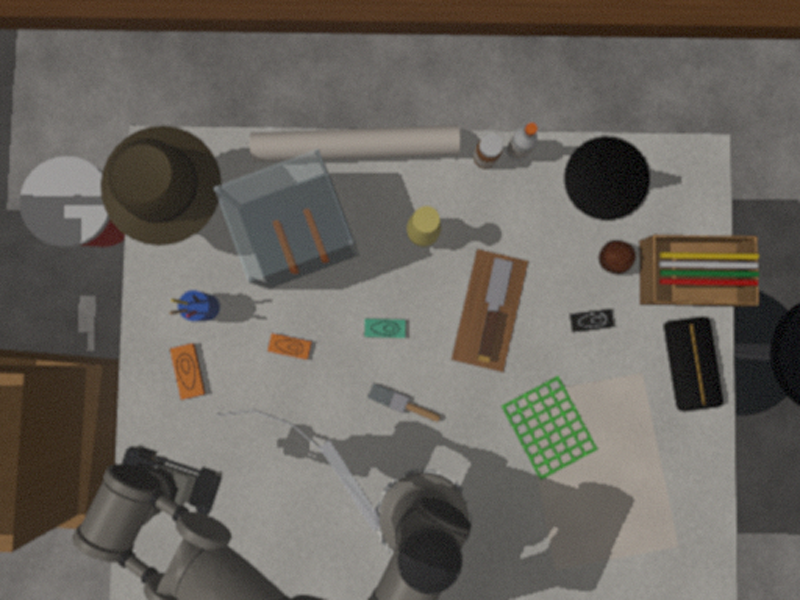

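View pics/scene0.png

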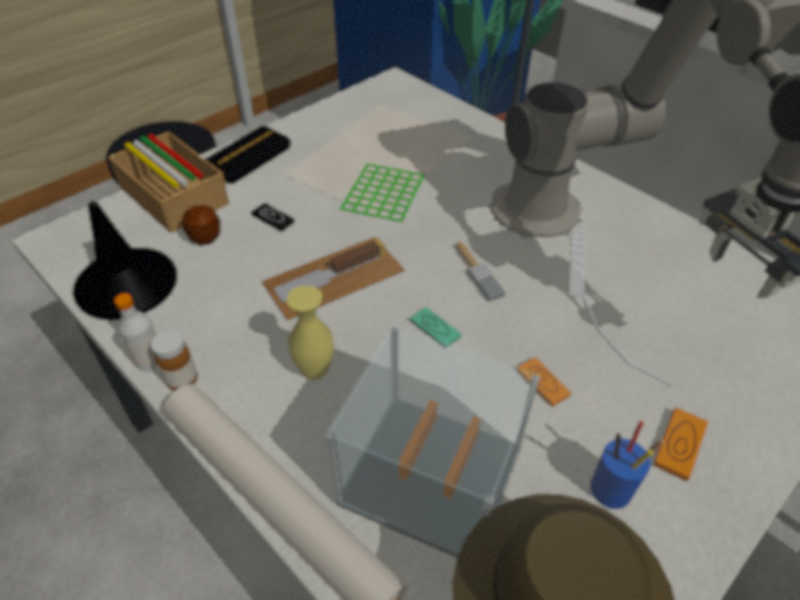

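The small amber panel is at (291,346) in the top view (800x600 scale). The look-alike larger one is at (187,371). The paddle on its board is around (490,310), and the rails under the hood are at (285,247) and (315,235). The hood's open front faces down and slightly right. Next I fit poses from the colour masks.

```bash
cat > fit.py <<'E'
from h import *
np.set_printoptions(precision=4,suppress=True)
def rectfit(c,m,z):
    v,u=np.nonzero(m)
    X=np.array([at_z(c,a,b,z)[:2] for a,b in zip(u,v)])
    r=cv2.minAreaRect((X*1000).astype(np.float32)); w,h=r[1]; a=r[2]+(90 if h>w else 0)
    ev,V=np.linalg.eigh(np.cov(X.T)); pa=np.degrees(np.arctan2(*V[::-1,1]))
    return dict(n=len(X),mean=X.mean(0),rc=np.array(r[0])/1000,size=(max(w,h),min(w,h)),ang=a%180,pca=pa%180,std=np.sqrt(ev[::-1]*12)*1000)
def mask(c,lo,hi,p,rad):
    hsv=cv2.cvtColor(c["pixels"],cv2.COLOR_BGR2HSV); m=cv2.inRange(hsv,lo,hi)
    w=np.zeros_like(m); u,v=proj(c,p); cv2.circle(w,(int(u),int(v)),rad,255,-1)
    m=m&w; n,l,s,_=cv2.connectedComponentsWithStats(m); return m,l,s
E
python3 - <<'E'
from fit import *
for n in ("top","scene"):
    c=cam(n); hsv=cv2.cvtColor(c["pixels"],cv2.COLOR_BGR2HSV)
    def H(p): 
        u,v=proj(c,p); return hsv[int(round(v)),int(round(u))]
    print(n)
    print(" hsv amber",H([.41,.33,.014]),"blade",H([.565,-.172,.009]),"board",H([.51,-.12,.005]),"handle",H([.445,-.152,.039]))
    for nm,t,z in (("amber","amber_center",.014),("green","green_center",.014),("board","board",.005),("paddle","paddle_load",.009),("grip","paddle_grip",.03),("rest","rest",.062),("hood","hood",.1)):
        for r in nets.regions_of(n,t)[:2]: print(nm,round(r["confidence"],2),r["rect"],rectfit(c,r["region"],z))
    m,l,s=mask(c,(3,90,60),(20,255,255),[.6,.27,.062],55)
    for i in range(1,len(s)):
        if s[i,4]>25: print(" orange near rest",rectfit(c,l==i,.062))
    # rgb crops
    u,v=proj(c,[.52,-.15,.01]); k=c["pixels"][int(v)-48:int(v)+48,int(u)-64:int(u)+64]
    u,v=proj(c,[.58,.29,.062]); k2=c["pixels"][int(v)-48:int(v)+48,int(u)-64:int(u)+64]
    cv2.imwrite(f"pics/crop_{n}.png",np.vstack([cv2.resize(x,(400,300),interpolation=cv2.INTER_CUBIC) for x in (k,k2)]))
a,b=[cv2.imread(f"pics/crop_{n}.png") for n in("top","scene")]; cv2.imwrite("pics/crops.png",np.hstack([a,b]))
E
```

```text
top
 hsv amber [ 13 174 142] blade [143   8 128] board [ 13 129 111] handle [ 11 117  70]
amber 0.88 [107.6, 221.1, 130.4, 255.2] {'n': 576, 'mean': array([0.3436, 0.5776]), 'rc': array([0.3438, 0.5777]), 'size': (128.93994140625, 64.35148620605469), 'ang': 13.50786304473877, 'pca': np.float64(13.519436209694106), 'std': array([126.8959,  63.8112])}
amber 0.78 [170.1, 215.7, 201.7, 226.0] {'n': 328, 'mean': array([0.4077, 0.3324]), 'rc': array([0.408 , 0.3325]), 'size': (100.8060302734375, 46.79729461669922), 'ang': 78.96097564697266, 'pca': np.float64(79.51009797454002), 'std': array([100.5774,  46.3977])}
green 0.79 [233.3, 199.4, 260.8, 217.3] {'n': 331, 'mean': array([0.456 , 0.1024]), 'rc': array([0.4558, 0.1033]), 'size': (102.2208251953125, 45.376766204833984), 'ang': 90.9524194598198, 'pca': np.float64(90.16728926431857), 'std': array([97.6612, 47.4149])}
green 0.39 [289.7, 159.4, 335.8, 235.1] {'n': 1830, 'mean': array([ 0.4987, -0.1479]), 'rc': array([ 0.5031, -0.1508]), 'size': (279.2172546386719, 130.53538513183594), 'ang': 166.89402770996094, 'pca': np.float64(166.913149
[... 4354 characters left out ...]
, 'mean': array([0.4512, 0.3146]), 'rc': array([0.4526, 0.3151]), 'size': (32.531036376953125, 12.06585693359375), 'ang': 60.877254486083984, 'pca': np.float64(62.44291465324917), 'std': array([31.4686, 11.4592])}
 orange near rest {'n': 344, 'mean': array([0.6843, 0.2813]), 'rc': array([0.6813, 0.2798]), 'size': (147.06536865234375, 19.772632598876953), 'ang': 22.572683334350586, 'pca': np.float64(23.485597083649424), 'std': array([135.0093,  18.6644])}
 orange near rest {'n': 262, 'mean': array([0.6495, 0.349 ]), 'rc': array([0.6443, 0.3469]), 'size': (126.24462890625, 15.751558303833008), 'ang': 21.911888122558594, 'pca': np.float64(22.239982824234204), 'std': array([122.2595,  14.9205])}
```

View pics/crops.png

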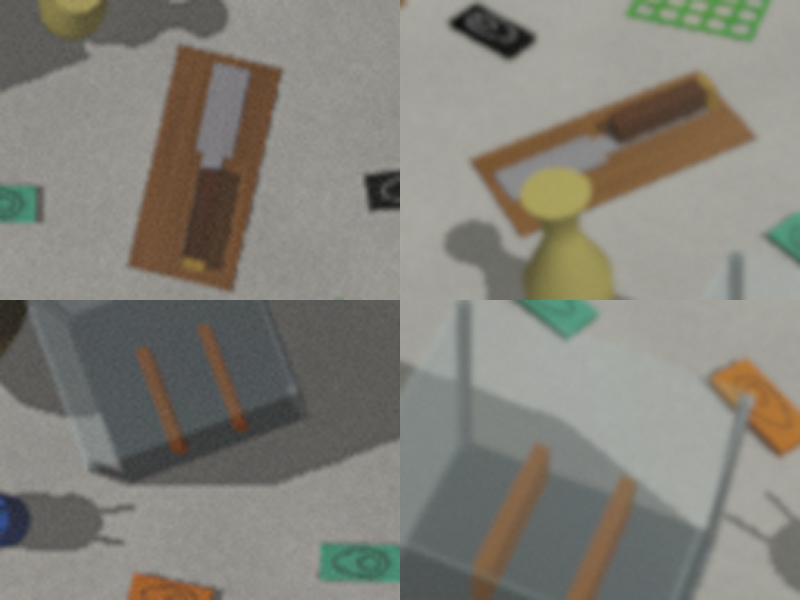

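The crops give a clear view of the paddle and rails, and the vase covers part of the blade in the scene view. I'll refine with a silhouette fit of box models in both cameras together.

```bash
cat > sil.py <<'E'
from fit import *
from scipy.optimize import minimize
S=8
def render(c,boxes,p):
    """boxes: (x0,x1,y0,y1,z0,z1) in the thing's frame; p = x,y,yaw(rad)"""
    im=np.zeros((384*S,512*S),np.uint8); cy,sy=np.cos(p[2]),np.sin(p[2])
    for b in boxes:
        X=np.array([[x,y,z] for x in b[:2] for y in b[2:4] for z in b[4:]])
        W=np.c_[p[0]+cy*X[:,0]-sy*X[:,1],p[1]+sy*X[:,0]+cy*X[:,1],X[:,2]]
        q=np.array([proj(c,w) for w in W])
        h=cv2.convexHull(((q+.5)*S-.5).astype(np.float32)); cv2.fillConvexPoly(im,np.round(h*16).astype(np.int32),255,shift=4)
    return cv2.resize(im,(512,384),interpolation=cv2.INTER_AREA)/255.
def fitpose(cms,boxes,p0):
    p0=np.array(p0,float)
    def cost(d):
        p=p0+d*[.01,.01,.1]; return sum(np.abs(render(c,boxes,p)-m).sum()/m.sum() for c,m in cms)
    r=minimize(cost,np.zeros(3),method="Nelder-Mead",options=dict(initial_simplex=np.array([[0,0,0],[1,0,0],[0,1,0],[0,0,1]])*.8-.3,maxiter=70,xatol=.01,fatol=1e-4))
    p=p0+r.x*[.01,.01,.1]; return np.r_[p[:2],np.degrees(p[2])],r.fun/len(cms)
RAILS=[(-.05,.08,-.046,-.032,.012,.062),(-.05,.08,.032,.046,.012,.062)]
def PANEL(z): return [(-.023,.023,-.05,.05,z,z+.014)]
PADDLE=[(-.055,.055,-.022,.022,.005,.009),(-.075,-.055,-.012,.012,.005,.009),(-.195,-.075,-.012,.012,.009,.039)]
BOARD=[(-.14,.14,-.065,.065,0,.005)]
def region(n,t,p,z):
    c=None
    for r in nets.regions_of(n,t):
        yield r["region"].astype(float)
def near(n,c,t,p,maxd=12):
    u,v=proj(c,p); best=None
    for r in nets.regions_of(n,t):
        y,x=np.nonzero(r["region"]); d=np.hypot(x.mean()-u,y.mean()-v)
        if d<maxd and r["confidence"]>.4 and best is None: best=r["region"].astype(float)
    return best
def railmask(c):
    hsv=cv2.cvtColor(c["pixels"],cv2.COLOR_BGR2HSV); m=cv2.inRange(hsv,(2,75,50),(20,255,255))
    w=(render(c,[(-.07,.1,-.07,.07,.01,.065)],[.643,.302,np.radians(22)])>0)
    return ((m>0)&w).astype(float)
E
python3 - <<'E'
from sil import *
C={n:cam(n) for n in("top","scene")}
r22=np.radians(22)
jobs={"amber":("amber_center",[.409,.334,.01],PANEL(0),[.409,.334,np.radians(-11)]),
"paddle":("paddle_load",[.50,-.16,.015],PADDLE,[.564,-.172,np.radians(-11)]),
"board":("board",[.503,-.151,.0],BOARD,[.503,-.151,np.radians(-12.5)])}
for k,(t,p,b,p0) in jobs.items():
    cms=[]
    for n,c in C.items():
        vision.camera(n); m=near(n,c,t,p)
        if m is None: print(k,n,"missed"); continue
        if k=="board":
            m=cv2.morphologyEx(m,cv2.MORPH_CLOSE,np.ones((9,9)))
        cms.append((c,m)); print(k,n,*fitpose([(c,m)],b,p0))
    if cms: print(k,"both",*fitpose(cms,b,p0))
cms=[(c,railmask(c)) for c in C.values()]
for x in cms: print("rails",*fitpose([x],RAILS,[.643,.302,r22]))
print("rails both",*fitpose(cms,RAILS,[.643,.302,r22]))
P=cloud(C["top"]); 
Q=P[(P[...,2]>.03)&(P[...,2]<1)&(P[...,0]>.25)&(P[...,0]<.6)&(P[...,1]>-.1)&(P[...,1]<.5)]
print("tall stuff",len(Q), Q[::max(1,len(Q)//12)])
print(monitor.read_state()["time_s"])
E
```

```text
amber top [  0.4074   0.3327 -11.3347] 0.06995840760546643
amber scene [  0.4019   0.3342 -11.8368] 0.6112237998647735
amber both [  0.4067   0.3335 -10.0839] 0.36170641506341306
paddle top [  0.5717  -0.1727 -11.5095] 0.2138974888200894
paddle scene [  0.5674  -0.1722 -12.3952] 0.2422606002162415
paddle both [  0.5702  -0.1727 -11.9461] 0.2359718474794013
board top [  0.5046  -0.1524 -12.6781] 0.1532548341429092
board scene [  0.5001  -0.1513 -12.6682] 0.8450194869935647
board both [  0.5011  -0.1517 -12.5956] 0.5062263902001499
rails [ 0.643   0.3011 21.6206] 0.2129576749793769
rails [ 0.6429  0.301  22.5638] 0.17130472475075859
rails both [ 0.643   0.301  22.3146] 0.1973071634670171
tall stuff 466 [[0.5983 0.4101 0.2089]
 [0.5952 0.3863 0.2103]
 [0.5973 0.2597 0.2098]
 [0.5935 0.2829 0.2103]
 [0.5898 0.296  0.2109]
 [0.5863 0.299  0.2123]
 [0.5999 0.3183 0.0556]
 [0.575  0.3957 0.21  ]
 [0.5719 0.3756 0.2104]
 [0.569  0.3487 0.2108]
 [0.5622 0.3726 0.2073]
 [0.5567 0.3843 0.1538]
 [0.5468 0.3883 0.1021]]
2.7
```

```bash
python3 - <<'E'
from sil import *
c=cam("top"); hsv=cv2.cvtColor(c["pixels"],cv2.COLOR_BGR2HSV)
w=render(c,[(-.12,.12,-.05,.05,.005,.005)],[.503,-.151,np.radians(-12.6)])>.9
m=((hsv[...,1]<60)&(hsv[...,2]>85)&w)
n,l,s,_=cv2.connectedComponentsWithStats(m.astype(np.uint8)); i=1+np.argmax(s[1:,4]); m=(l==i).astype(float)
print("blade",s[1:,4],*fitpose([(c,m)],PADDLE[:2],[.567,-.172,np.radians(-11.7)]))
pi=np.pi; yaw=np.radians(78.7); x,y=.4076,.3328
ctrl.goto([x,y,.08],[pi,0,yaw]); ctrl.move_l([x,y,.02],v=.12); print(ctrl.move_l([x,y,.003],v=.05,until_force=6))
ctrl.grip(.03); s=monitor.read_state(); print(s["ee_pos"],s["gripper_width"],s["grasp_force"],s["qpos"])
ctrl.move_l([x,y,.09],v=.1); ctrl.sleep(.2)
s=monitor.read_state(); print(s["time_s"],s["ee_pos"],s["gripper_width"],s["grasp_force"])
c=cam("top"); C2=cam("scene")
cv2.imwrite("pics/pick.png",np.hstack([cv2.resize(q["pixels"][int(proj(q,[x,y,.09])[1])-50:][:100,int(proj(q,[x,y,.09])[0])-50:][:,:100],(400,400),interpolation=cv2.INTER_CUBIC) for q in (c,C2)]))
E
```

```text
blade [364] [  0.5648  -0.1735 -12.1868] 0.131943546649429
False
[0.4074 0.3328 0.003 ] 0.04570621967009753 30.00018060207367 [0.5391 0.6295 1.7691 0.0001 0.7434 0.7362]
7.175 [0.4073 0.3326 0.0894] 0.045218373196423974 29.999795258045197
```

View pics/pick.png

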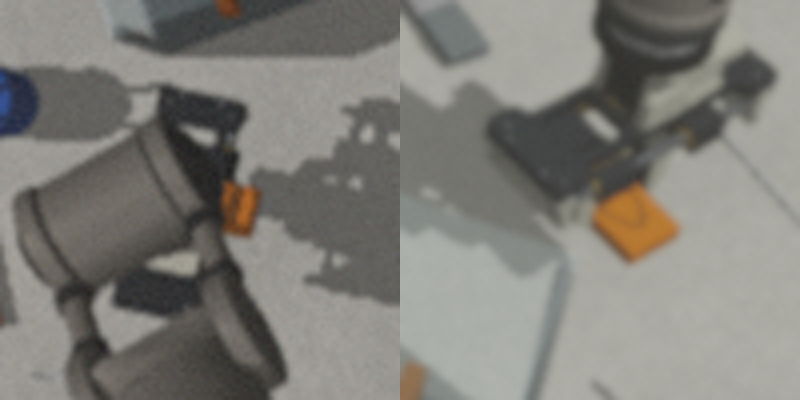

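The panel is held squarely by its long edges, and the orange piece shows centred under the fingers in both views. Now I carry it to the blade.

```bash
python3 - <<'E'
from sil import *
pi=np.pi; o=[pi,0,np.radians(77.9)]; x,y=.565,-.1733
ctrl.move_l([x,y,.09],v=.16,frame=o); ctrl.move_l([x,y,.024],v=.1)
print(ctrl.move_l([x,y,.010],v=.03,until_force=5)); s=monitor.read_state(); print(s["time_s"],s["ee_pos"],s["ee_rot"],s["contact_force"])
z=s["ee_pos"][2]
ctrl.grip(.07); print(monitor.read_state()["gripper_width"])
ctrl.move_l([x,y,.10],v=.12)
q=solve_ik([.445,-.147,.1],[pi,0,np.radians(-12.1)]); print(q)
ctrl.goto([.40,-.137,.12],[pi,0,np.radians(-12.1)])
s=monitor.read_state(); print(s["time_s"],s["qpos"])
C={n:cam(n) for n in("top","scene")}
for n,c in C.items():
    vision.camera(n)
    m=near(n,c,"amber_center",[x,y,.016])
    if m is None: print(n,"miss"); continue
    print(n,m.sum(),*fitpose([(c,m)],PANEL(.009),[x,y,np.radians(-12)]))
I=[]
for q in C.values():
    u,v=proj(q,[.53,-.165,.02]); k=q["pixels"][int(v)-50:int(v)+50,int(u)-50:int(u)+50]; I.append(cv2.resize(k,(400,400),interpolation=cv2.INTER_CUBIC))
cv2.imwrite("pics/laid.png",np.hstack(I))
E
```

```text
True
11.9833 [ 0.5651 -0.1734  0.0119] [3.141  0.0002 1.3596] [0.0434 0.0563 3.9122]
0.07002193560618426
[-0.4828  0.3932  1.8484 -0.      0.9     1.2992]
14.8333 [-0.5116  0.291   1.9413  0.      0.9092  1.2693]
top 344.0 [  0.568   -0.1728 -12.2097] 0.08634290925672596
scene 260.0 [  0.561   -0.1774 -10.5057] 0.4661990950226244
```

View pics/laid.png

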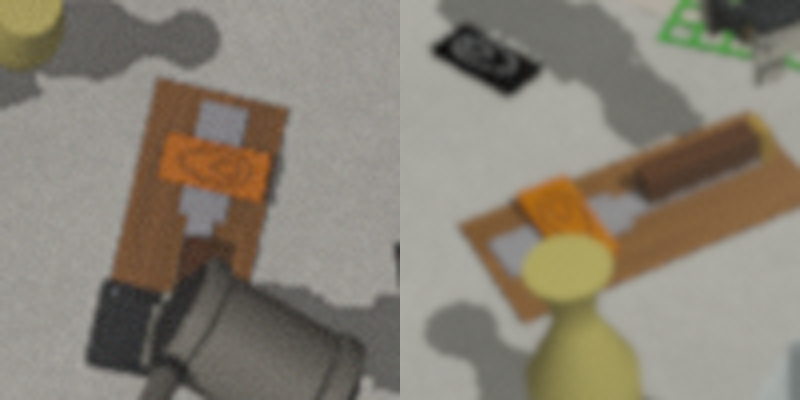

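The panel lies square across the blade, at (215,168) in the left view, with even overhang, and the scene view agrees. Now I grip the handle.

```bash
python3 - <<'E'
from sil import *
pi=np.pi; a=np.radians(-12.1); o=[pi,0,a]; L=np.array([.565,-.1733]); d=np.array([np.cos(a),np.sin(a)]); g=L-.113*d
ctrl.goto([*g,.09],o); ctrl.move_l([*g,.03],v=.12); print(ctrl.move_l([*g,.008],v=.05,until_force=6))
ctrl.grip(.03); ctrl.grip(.012); s=monitor.read_state(); print(s["time_s"],s["ee_pos"],s["ee_rot"],s["gripper_width"],s["grasp_force"],s["contact_force"])
ctrl.move_l([*g,.07],v=.06); ctrl.sleep(.2)
s=monitor.read_state(); print(s["time_s"],s["ee_pos"],s["ee_rot"],s["gripper_width"],s["grasp_force"],s["contact_force"],s["torque"])
C={n:cam(n) for n in("top","scene")}
for n,c in C.items():
    vision.camera(n); P=cloud(c)
    m=near(n,c,"amber_center",[*L,.078],16)
    if m is None: print(n,"miss"); continue
    print(n,m.sum(),*fitpose([(c,m)],PANEL(.071),[*L,a]))
    e=cv2.erode(m,np.ones((3,3)))>0; Q=P[e]; 
    A=np.c_[Q[:,:2]-Q[:,:2].mean(0),np.ones(len(Q))]; k=np.linalg.lstsq(A,Q[:,2],rcond=None)[0]
    print(" plane: slope along",np.degrees(k[:2]@d),"across",np.degrees(k[:2]@[-d[1],d[0]]),"z",k[2], np.std(A@k-Q[:,2]))
I=[]
for q in C.values():
    u,v=proj(q,[.53,-.165,.06]); k=q["pixels"][int(v)-50:int(v)+50,int(u)-50:int(u)+50]; I.append(cv2.resize(k,(400,400),interpolation=cv2.INTER_CUBIC))
cv2.imwrite("pics/lift.png",np.hstack(I))
E
```

```text
False
17.8333 [ 0.4545 -0.1498  0.008 ] [ 3.1414  0.     -0.2112] 0.024029568453429382 29.999978430569172 [-1.426  -1.77    0.0645]
19.2167 [ 0.4543 -0.1495  0.0697] [-3.1414  0.0007 -0.2112] 0.023982244416931555 29.99989142641425 [-0.197  -0.5963 -3.8738] [ 0.018   0.2626 -0.047 ]
top 334.0 [  0.5665  -0.172  -13.6423] 0.11664905483151344
 plane: slope along -0.26659464361768537 across 0.258640214644486 z 0.08389694169982831 0.003191438188238233
scene 354.0 [  0.5629  -0.1707 -14.4905] 0.1229422842583361
 plane: slope along 63.59596889738269 across 25.460587344135043 z 0.08714659853225526 0.018750300785628584
```

View pics/lift.png

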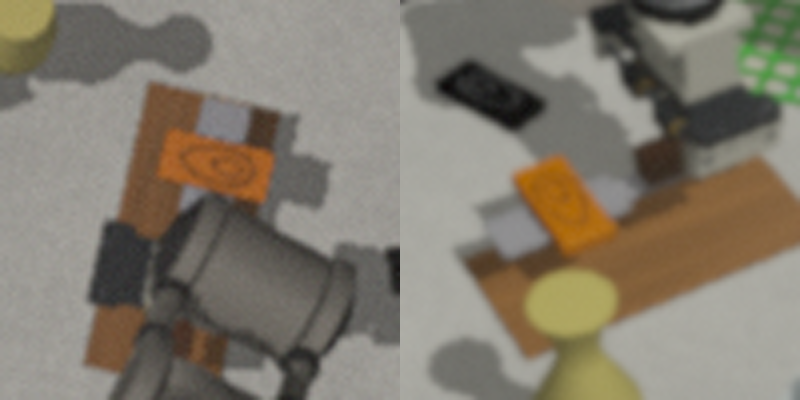

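The paddle is level with the panel square across it: the fitted slope is about 0.3°, and the view shows even overhang. Before entering I check how far the gripper and wrist stick out forward, against the hood front.

```bash
python3 - <<'E'
from sil import *
a=np.radians(-12.1); d=np.array([np.cos(a),np.sin(a)]); g=np.array([.4543,-.1495])
for n in("top","scene"):
    P=cloud(cam(n)).reshape(-1,3); f=(P[:,:2]-g)@d; l=(P[:,:2]-g)@[-d[1],d[0]]; h=P[:,2]-.07
    ok=(np.abs(l)<.13)&(np.abs(f)<.2)
    for z0 in np.arange(.05,.5,.03):
        k=ok&(h>z0)&(h<=z0+.03)
        if k.sum()>3: print(n,round(z0,2),k.sum(),"fwd 99% %.3f lat %.3f..%.3f"%(np.percentile(f[k],98),*np.percentile(l[k],[2,98])))
for X in (-.16,0.0):
  b=np.radians(22); e=np.array([np.cos(b),np.sin(b)]); p=np.array([.643,.301])+(X-.113)*e
  for z in(.085,.045): print(X,p,solve_ik([*p,z],[np.pi,0,b]))
E
```

```text
Traceback (most recent call last):
ValueError: unsupported format character '%' (0x25) at index 8
```

```bash
python3 - <<'E'
from sil import *
a=np.radians(-12.1); d=np.array([np.cos(a),np.sin(a)]); g=np.array([.4543,-.1495])
for n in("top","scene"):
    P=cloud(cam(n)).reshape(-1,3); f=(P[:,:2]-g)@d; l=(P[:,:2]-g)@[-d[1],d[0]]; h=P[:,2]-.07
    ok=(np.abs(l)<.13)&(np.abs(f)<.2)
    for z0 in np.arange(.05,.5,.03):
        k=ok&(h>z0)&(h<=z0+.03)
        if k.sum()>3: print(n,round(z0,2),k.sum(),np.percentile(f[k],98).round(3),np.percentile(l[k],[2,98]).round(3))
for X in (-.16,0.0):
  b=np.radians(22); e=np.array([np.cos(b),np.sin(b)]); p=np.array([.643,.301])+(X-.113)*e
  for z in(.085,.045): print(X,p,solve_ik([*p,z],[np.pi,0,b]))
E
```

```text
top 0.05 5 0.033 [0.045 0.062]
top 0.08 230 0.037 [0.046 0.097]
top 0.11 64 0.033 [0.052 0.096]
top 0.14 4 -0.01 [0.024 0.052]
top 0.2 11 -0.029 [0.004 0.026]
top 0.29 19 0.043 [-0.032  0.073]
top 0.32 469 0.053 [-0.062  0.072]
top 0.35 1025 0.036 [-0.055  0.069]
top 0.38 98 -0.037 [-0.036  0.095]
top 0.41 99 -0.049 [-0.034  0.096]
top 0.44 682 -0.061 [-0.029  0.091]
top 0.47 307 -0.091 [-0.005  0.094]
top 0.5 396 -0.108 [-0.     0.099]
scene 0.05 134 0.035 [-0.08   0.091]
scene 0.08 608 0.035 [-0.088  0.097]
scene 0.11 208 0.025 [-0.03   0.082]
scene 0.14 275 0.035 [-0.001  0.054]
scene 0.17 213 0.036 [-0.012  0.041]
scene 0.2 231 0.037 [-0.008  0.041]
scene 0.23 232 0.037 [-0.004  0.041]
scene 0.26 113 0.045 [-0.007  0.067]
scene 0.29 307 0.055 [-0.053  0.073]
scene 0.32 604 0.054 [-0.056  0.073]
scene 0.35 832 0.035 [-0.052  0.083]
scene 0.38 488 -0.046 [-0.028  0.096]
scene 0.41 512 -0.053 [-0.03   0.096]
scene 0.44 755 -0.066 [-0.024  0.093]
scene 0.47 540 -0.094 [0.025 0.098]
-0.16 [0.3899 0.1987] [ 0.2959  0.3709  1.9452 -0.      0.8255  1.4827]
-0.16 [0.3899 0.1987] [ 0.2959  0.4433  1.9833 -0.      0.7151  1.4827]
0.0 [0.5382 0.2587] [ 0.3197  0.6105  1.4987 -0.      1.0324  1.5065]
0.0 [0.5382 0.2587] [ 0.3197  0.6617  1.5319 -0.      0.948   1.5065]
```

Nothing reaches more than 37 mm forward below the roof, and there are 53 mm available. Carrying to the hood front.

```bash
cat > chk.py <<'E'
from sil import *
def panel(p,yaw,zb,tag,names=("top","scene")):
    d=np.array([np.cos(yaw),np.sin(yaw)]); C={n:cam(n) for n in names}
    for n,c in C.items():
        vision.camera(n); m=near(n,c,"amber_center",[*p,zb+.007],16)
        if m is None: print(n,"miss"); continue
        print(n,m.sum(),*fitpose([(c,m)],PANEL(zb),[*p,yaw]))
        Q=cloud(c)[cv2.erode(m,np.ones((3,3)))>0]; A=np.c_[Q[:,:2]-Q[:,:2].mean(0),np.ones(len(Q))]; k=np.linalg.lstsq(A,Q[:,2],rcond=None)[0]
        print(" slope",np.degrees(k[:2]@d),np.degrees(k[:2]@[-d[1],d[0]]),"z",k[2])
    I=[]
    for q in C.values():
        u,v=proj(q,[*p,zb]); k=q["pixels"][max(0,int(v)-60):int(v)+60,max(0,int(u)-60):int(u)+60]; I.append(cv2.resize(k,(400,400),interpolation=cv2.INTER_CUBIC))
    cv2.imwrite(f"pics/{tag}.png",np.hstack(I))
E
python3 - <<'E'
from chk import *
b=np.radians(22); e=np.array([np.cos(b),np.sin(b)]); R=np.array([.643,.301])
s=monitor.read_state(); ctrl.move_l([.4545,-.1497,.1],v=.06)
p=R-.16*e; ctrl.move_l([*(p-.113*e),.09],v=.1,frame=[np.pi,0,b]); ctrl.sleep(.2)
s=monitor.read_state(); print(s["time_s"],s["ee_pos"],s["ee_rot"],p)
panel(p,b,.091,"pre")
E
```

```text
24.2083 [0.3899 0.1987 0.09  ] [ 3.1416 -0.      0.3838] [0.4947 0.2411]
top 365.0 [ 0.4973  0.2428 22.0897] 0.08145044319097501
 slope -2.0262282284022306 -1.3902954392522082 z 0.10419912717245129
scene 391.0 [ 0.4856  0.2403 24.3128] 0.5503435133644251
 slope 1.079148068768663 -0.1450986190138034 z 0.10436139522914778
```

View pics/pre.png

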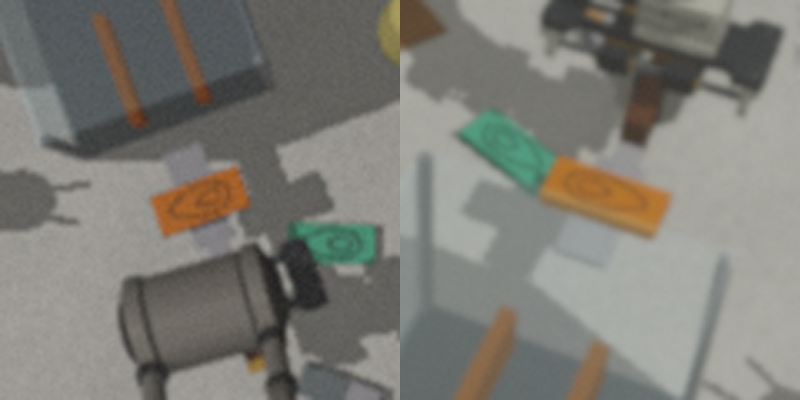

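The panel is level and centred on the blade, lined up with the rails at (120,70) and (187,55) in the left view. Now I enter and lower, then check before backing out.

```bash
python3 - <<'E'
from chk import *
b=np.radians(22); e=np.array([np.cos(b),np.sin(b)]); R=np.array([.643,.301]); p=R-.0015*e; g=p-.113*e
print(ctrl.move_l([*g,.09],v=.07,until_force=8))
s=monitor.read_state(); print(s["time_s"],s["ee_pos"],s["contact_force"])
print(ctrl.move_l([*g,.048],v=.03,until_force=8)); ctrl.sleep(.2)
s=monitor.read_state(); print(s["time_s"],s["ee_pos"],s["contact_force"],s["torque"])
panel(R,b,.062,"in")
E
```

```text
False
26.925 [0.5366 0.258  0.09  ] [ 0.9538  0.3853 -3.5542]
False
28.675 [0.5369 0.2582 0.0481] [-0.0551  0.4063 -3.1111] [-0.0679  0.0675  0.0081]
top miss
scene miss
```

View pics/in.png

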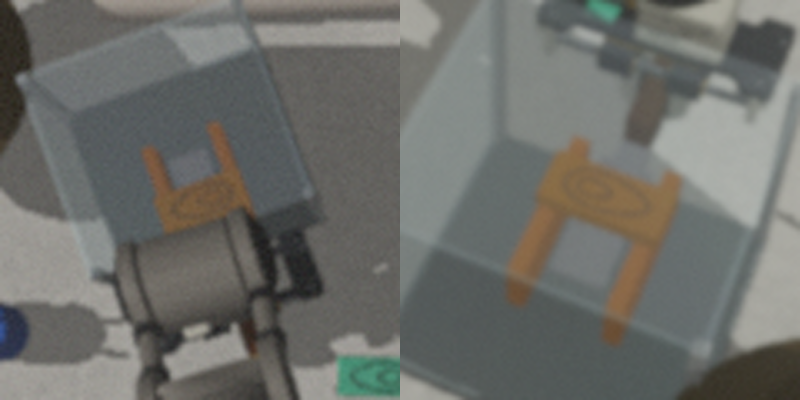

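The panel rests across both rails with the blade below it, at (610,205) in the right view, and the load moment has dropped from 0.26 to about 0.1 N m. I'll measure its centring while the paddle could still correct it.

```bash
cat > pf.py <<'E'
from chk import *
def pfit(names=("scene",)):
    out=[]
    for n in names:
        c=cam(n); hsv=cv2.cvtColor(c["pixels"],cv2.COLOR_BGR2HSV)
        w=render(c,[(-.07,.1,-.07,.07,.01,.08)],[.643,.301,np.radians(22)])>0
        m=((cv2.inRange(hsv,(2,60,50),(25,255,255))>0)&w); m=cv2.morphologyEx(m.astype(np.uint8),cv2.MORPH_CLOSE,np.ones((3,3))).astype(float)
        b=np.radians(22)
        rl=render(c,RAILS,[.643,.301,b]); 
        def cost(q):
            r=np.maximum(rl,render(c,PANEL(.062),[.643+q[0]/100*np.cos(b)-q[1]/100*np.sin(b),.301+q[0]/100*np.sin(b)+q[1]/100*np.cos(b),b+q[2]/10])); return np.abs(r-m).sum()/m.sum()
        r=minimize(cost,[0,0,0],method="Nelder-Mead",options=dict(initial_simplex=np.array([[0,0,0],[1,0,0],[0,1,0],[0,0,1]])*.8-.3,maxiter=80))
        print(n,"panel offset along/left mm, yaw deg",r.x*[10,10,np.degrees(.1)],r.fun)
E
python3 - <<'E'
from pf import *
pfit()
E
```

```text
scene panel offset along/left mm, yaw deg [-2.4513  2.5178 -1.3533] 0.07837879631347806
```

```bash
python3 - <<'E'
from pf import *
b=np.radians(22); e=np.array([np.cos(b),np.sin(b)]); R=np.array([.643,.301]); g=R-(.113+.0015)*e
print(ctrl.move_l([*(g-.165*e),.048],v=.08,until_force=8))
s=monitor.read_state(); print(s["time_s"],s["ee_pos"],s["contact_force"],s["torque"])
pfit(("top","scene"))
c=cam("top"); c2=cam("scene"); I=[]
for q in (c,c2):
    u,v=proj(q,[*R,.06]); k=q["pixels"][int(v)-50:int(v)+50,int(u)-50:int(u)+50]; I.append(cv2.resize(k,(400,400),interpolation=cv2.INTER_CUBIC))
cv2.imwrite("pics/out.png",np.hstack(I))
E
```

```text
False
31.2333 [0.3841 0.1964 0.048 ] [-0.1073  0.5206 -2.8517] [ 0.0038  0.1041 -0.0366]
top panel offset along/left mm, yaw deg [-0.4901  0.2571 -1.0498] 0.08414585012087027
scene panel offset along/left mm, yaw deg [-1.5414  2.2636 -1.5871] 0.07898804248106855
```

View pics/out.png

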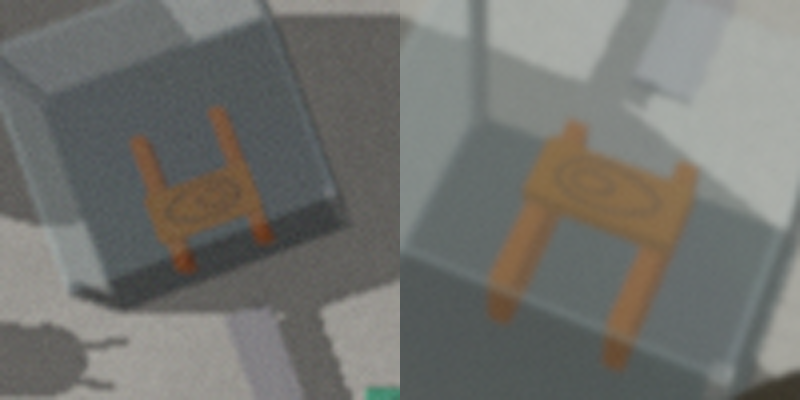

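The panel lies centred to about 1–2 mm, square and level across both rails, and the paddle is clear. Returning the paddle to its board.

```bash
python3 - <<'E'
from pf import *
s=monitor.read_state(); p=s["ee_pos"]; ctrl.move_l([p[0],p[1],.1],v=.1)
o=[np.pi,0,np.radians(-12.1)]; ctrl.move_l([.4545,-.1497,.1],v=.13,frame=o); ctrl.move_l([.4545,-.1497,.025],v=.1)
print(ctrl.move_l([.4545,-.1497,.007],v=.025,until_force=3)); s=monitor.read_state(); print(s["ee_pos"],s["contact_force"])
ctrl.grip(.06); ctrl.move_l([.4545,-.1497,.12],v=.12); ctrl.goto([.38,-.02,.25],o); ctrl.sleep(.3)
s=monitor.read_state(); print(s["time_s"],s["gripper_width"])
c=cam("top"); c2=cam("scene")
I=[cv2.resize(q["pixels"],(400,300),interpolation=cv2.INTER_AREA) for q in (c,c2)]
for q in (c,c2):
    u,v=proj(q,[.5,-.16,.01]); k=q["pixels"][int(v)-45:int(v)+45,int(u)-60:int(u)+60]; I.append(cv2.resize(k,(400,300),interpolation=cv2.INTER_CUBIC))
cv2.imwrite("pics/end.png",np.vstack([np.hstack(I[:2]),np.hstack(I[2:])]))
pfit(("top","scene"))
E
```

```text
True
[ 0.4543 -0.1496  0.0079] [-0.202  -0.0332  5.2813]
39.4917 0.05988982326123389
top panel offset along/left mm, yaw deg [-0.5485  0.393  -1.3727] 0.08068843836346083
scene panel offset along/left mm, yaw deg [-1.5208  2.2692 -2.1415] 0.07815192585347679
```

View pics/end.png

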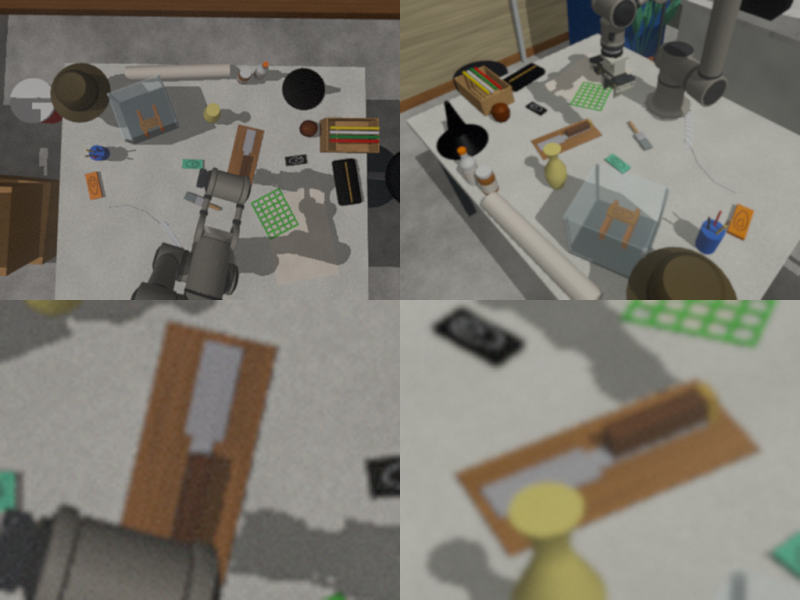

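The paddle lies flat on its board (blade at (215,390)), the panel is on the rails under the hood, and the other things look unmoved. Handing in.

```bash
python3 -c "
from rig import ctrl
print(ctrl.finish_job())"
```

```text
the job is handed in; nothing more can be done
None
```

I handed the job in at about 40 s of the 72 s allowed: the amber panel lies level and square across both rails, centred to about 1–3 mm, the paddle is flat on its board and released, and the other items looked unmoved in the last pictures.

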